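# Fit an airline tube into a push-in fitting

## Task

Pull the white transit plug out of the push-in fitting on the valve block and put it in the parts tray. Then take the aluminium airline tube out of its stand and push it straight down into the fitting, past the seal, until it is firmly home on the stop inside, without forcing it, and let go. Leave the other things on the bench where they are.

Things in the scene. Friction and masses are not known exactly. Their poses are not given: they have to be found in the camera images.
- valve_block: Fixed fixture: dark steel base plate 110 x 90 x 12 mm, on it an aluminium block 66 x 60 mm up to 42 mm, on that an upright black round push-in fitting (33 mm diameter, brass hexagon at its foot) to 87 mm above the bench. Origin: centre of the underside, on the bore axis; z up.
- mouth (a point): Centre of the fitting's open top end; the bore runs straight down, 17.2 mm wide with a 2.5 mm flared lead-in. A springy rubber seal grips about 10 to 16 mm down (free opening 13.5 mm): the tube stops on it, needs a push of about 7 to 14 N to pass, then drags at about 3 to 8 N and is held there.
- plug: White plastic transit plug, 51 mm high in all, at first pushed fully into the fitting. Origin: on its axis at the underside of its flange (at first level with the mouth); z up out of the fitting. Above the origin a flange 27 mm diameter and 4 mm thick, then a round grip 16 mm diameter from 4 to 30 mm; below it a 16 mm shaft 21 mm long. 20 g. The seal holds it with about 5 to 15 N.
- tube: Rigid aluminium airline tube, 16 mm outside diameter, 125 mm long, lower end chamfered 2 mm, 45 g. Origin: centre of its lower end; z along the tube, up. At first it stands upright in the stand, its lower 30 mm in the stand's hole.
- stand: Fixed light wooden stand block 60 x 60 x 40 mm with one vertical 18 mm hole 30 mm deep in its middle. Origin: centre of the underside; z up.
- tray: Fixed open white plastic parts tray 120 x 100 mm (x, y), 30 mm high, walls and floor 4 mm. Origin: centre of the underside; z up.
- bush_a: Bystander: black stepped plastic bush, 40 mm diameter, 50 mm high, standing; origin at the centre of its foot.
- bush_b: Bystander: a second such bush.
- coupling: Bystander: round coupling, black foot 36 mm diameter with an aluminium top, 48 mm high, standing; origin at the centre of its foot.
- driver: Bystander: screwdriver lying flat, yellow handle, about 200 mm long; origin under its middle, x along it.
- stop: Stop unit hidden in the bore. Its origin (on the axis, 44 mm below the mouth) is its foot, not what the tube meets: the stop face lies 26 to 38 mm below the mouth, different every time, so feel for it: there the push rises steeply (15 N/mm; a sprung pad 2 mm proud of it adds only 1 N). Home = pressed on it with 6 N or more beyond the drag, and left on the pad. Over 30 N on it breaks it.
Mind the look-alikes: they are no part of the job. Of the things shaped like the tube, the aluminium one is meant.

How it is judged:
On the way, in this order (a step that is already met when the one before it is completed fails the run):
1. the transit plug is pulled clear of the fitting (z of plug in the frame of valve_block above 0.112 m), for 0.1 s.
2. the plug lies in the parts tray, let go (x of plug in the frame of tray between -0.06 and 0.06 m and y of plug in the frame of tray between -0.05 and 0.05 m and height (world z) of plug below 0.06 m and contact force between plug and the fingers below 0.05 N), for 0.2 s.
3. the tube is pressed against the stop inside the fitting with at least 6 N (contact force between tube and stop above 6 N and horizontal distance between tube and mouth below 0.003 m), for 0.1 s.
At the end, for the whole second after the job is handed in: The tube stands upright in the fitting (within 0.08 rad), released and at rest, its lower end past the seal (at least 23.5 mm below the mouth) and still against the stop's sprung pad (so within 2 mm of the stop); the plug lies in the parts tray (z of tube in the frame of valve_block below 0.0635 m and contact force between tube and stop above 0.1 N and horizontal distance between tube and mouth below 0.003 m and angle between the z axis of tube and the z axis of valve_block, either way round below 0.08 rad and linear speed of tube below 0.01 m/s and x of plug in the frame of tray between -0.06 and 0.06 m and y of plug in the frame of tray between -0.05 and 0.05 m and height (world z) of plug below 0.06 m); the robot touches nothing.
It fails at once if the tube is pressed on the stop with more than 30 N (contact force between tube and stop above 30 N).
It fails at once if a bystander is moved more than 20 mm (distance of any of bush_a, bush_b, coupling, driver from where it was at the start of the episode above 0.02 m).
It also fails if it takes over 72 s, if anything falls off the work surface, if the arm or the gripper's body presses on something with over 40 N, if the wrist force passes 120 N, or if a joint passes its speed limit or range.

## Robot

A 6-joint arm with a two-finger parallel gripper is mounted at the origin on the work surface. World frame = base frame: x ahead of the robot, y to its left, z up, the work surface at z = 0. Lengths are in m, angles in rad, forces in N, time in s.
With the tool pointing down it reaches from about 0.35 to 0.8 m from the base axis. Payload 7.3 kg.
Tool frame: the origin (TCP) lies midway between the tips of the shut fingers; the grasp point (between the pads) lies 19 mm behind it; z points along the fingers, y is the line along which they close (so a half turn about z gives the same grasp; the last joint's range is limited). The gripper opens to 85 mm and grips with 20 to 120 N. Pads are 22 mm wide; open, the fingers measure 114 mm over their backs; the gripper's body (76 mm by 85 mm) begins 54 mm behind the grasp point. The pads swing forward as they close: fully open they stand 13 mm farther back than shut.
Start: joints at [-1.48, 0.342, 1.524, -0, 1.275, -0.146], TCP at [0.123, -0.51, 0.231] pointing down, gripper open.
Joint ranges: [-2.53, 2.53], [-0.77, 2.02], [0.04, 2.7], [-1, 4.14], [0.28, 2.66], [-3.11, 3.11]. Speed limits (rad/s): [2.57, 2.57, 3.14, 3.14, 3.14, 3.14].

## Interface

Orientations are given as a 3x3 rotation matrix whose columns are the frame's x, y, z axes.
In Python, from plant import bot, vision gives the robot as it stands. The module is installed in compiled form; this text tells all that it offers.
- The arm moves only by the tool play_rows, never from a script. Its argument "commands" is a list of rows, each a list of 6 numbers: the shift along the tool's x, y, z in units of 50 mm (1.0 is 50 mm), then the turn, a rotation vector about the tool's x, y, z in rad. In form: [[tx, ty, tz, rx, ry, rz], ...]. A call has 1 to 10 rows; each row is the pose to reach, as a shift and turn from the pose commanded when the call began, along the tool's axes at that moment; what a row does not reach only later rows make up. A row lasts 1/10 s, in which the tool goes at most 50 mm and 8.59 degrees, less where a joint would pass 70% of its speed; a pose out of reach is approached as far as the arm can. A call with a gripper value outside its range is refused whole. "claw" is the closure, from 0 (fully open) to 1 (shut), set as the call begins (left out, the last holds). The fingers move at their own pace and stop on an object; the grip force is fixed at half the most. Time passes only in rows, so rows that repeat a pose let the fingers close. It gives the time, the measured TCP pose, the force, the opening and the grip force at its end, in the units of the state.
- bot.sense(): the state, without advancing time (a new reading comes with each control period).
- vision.read_camera(name): name is "side" or "top" or "wrist"; returns a dict with "pixels" (480x640x3 uint8, red, green, blue), "range_z" (480x640 float32, m along the optical axis (not along the pixel's ray), 0 where there is no reading), "K" (3x3 intrinsics, pixels), "k1" (the pictures are not rectified: a ray, as slopes to the right and down, at radius r is drawn at 1 + k1 r^2 times it, then the intrinsics apply), "eye" and "attitude" of the camera in the world. Camera axes: x right, y down, z forward; pixel columns grow to the right and rows downward; lengths in m; the calibration is good to about 2 mm. A picture is of the moment at which its call begins.
- bot.sign_off(): hands the job in; it is judged then, once.
The state is a dict: "time_s": time; "joints": joint angles; "qd": joint speeds; "tau": joint torques, N m; "tool_pos": TCP position; "tool_rot": TCP orientation; "ft_force": force on the tool from outside, world axes, zero at the start; "wrist_torque": the same for the moment, N m; "opening": finger opening in m; "finger_force": force on a finger pad.
Only numpy, scipy, OpenCV 4.12 (cv2) and the standard library are available. Lean on these libraries where they do the work, as an engineer would, in place of code of your own. Each camera call takes 0.05 s, during which the arm holds its last target. There are 200 camera calls.

## Working session

There is one attempt and no reset: what is moved stays moved. The work goes in short steps, Python scripts to look and compute and a tool call to move; the robot and the scene stay as the last step left them, time stands still between calls to the robot, and variables do not carry over. Pictures are saved under pics/ and viewed, at most 10 in all, crops included, and the job is handed in when it is done.

Besides the shell and the picture viewer there is one more tool, called after "Emit:" by a JSON object that holds its "name" and its "arguments". play_rows: Moves the arm, as the interface text tells. Its arguments: {"type":"object","properties":{"commands":{"type":"array","items":{"type":"array","items":{"type":"number"}}},"claw":{"type":"number"}},"required":["commands"]}

```bash
mkdir -p pics
cat > h.py <<'E'
import numpy as np, cv2
from plant import bot, vision
def cam(n):
    d=vision.read_camera(n); d={k:(np.array(v) if not np.isscalar(v) else v) for k,v in d.items()}; return d
def ray(c,u,v):
    K=c["K"]; x=(u-K[0,2])/K[0,0]; y=(v-K[1,2])/K[1,1]; r0=np.hypot(x,y); r=r0
    for _ in range(20): r=r0/(1+c["k1"]*r*r)
    s=r/r0 if r0>0 else 1
    return np.array([x*s,y*s,1.0])
def pt(c,u,v,z=None):   # depth point, or plane z
    d=ray(c,u,v); w=c["attitude"]@d
    t=c["range_z"][int(round(v)),int(round(u))] if z is None else (z-c["eye"][2])/w[2]
    return c["eye"]+w*t
def cloud(c):
    K=c["K"]; v,u=np.mgrid[0:480,0:640]
    x=(u-K[0,2])/K[0,0]; y=(v-K[1,2])/K[1,1]; r0=np.hypot(x,y); r=r0.copy()
    for _ in range(20): r=r0/(1+c["k1"]*r*r)
    s=np.where(r0>0,r/np.maximum(r0,1e-9),1)
    P=np.stack([x*s,y*s,np.ones_like(x)],-1)*c["range_z"][...,None]
    W=P@c["attitude"].T+c["eye"]; W[c["range_z"]==0]=np.nan
    return W
def save(c,n,crop=None,k=1):
    im=c["pixels"][...,::-1]
    if crop: im=im[crop[1]:crop[3],crop[0]:crop[2]]
    cv2.imwrite("pics/"+n,cv2.resize(im,None,fx=k,fy=k))
E
python3 - <<'E'
from h import *
for n in("top","side"):
    c=cam(n); save(c,n+"0.png"); print(n,c["eye"],c["attitude"],c["K"],c["k1"])
s=bot.sense(); print(s)
E
```

```text
top [ 0.48148491 -0.01853276  1.16312274] [[-0.01434323 -0.99142505  0.12988705]
 [-0.99973197  0.0165803   0.01615817]
 [-0.01817318 -0.12962048 -0.99139713]] [[436.81180362   0.         313.27291371]
 [  0.         436.81180362 246.26038722]
 [  0.           0.           1.        ]] -0.10488957128733771
side [0.30097144 0.63618924 0.63549807] [[-0.8957922  -0.27071461  0.3525194 ]
 [-0.44432939  0.56558911 -0.69475201]
 [-0.01130162 -0.77898816 -0.62693677]] [[445.20512305   0.         321.82378064]
 [  0.         445.20512305 235.94565924]
 [  0.           0.           1.        ]] -0.0016207729047445372
{'time_s': 0.1, 'joints': array([-1.48001957e+00,  3.42659478e-01,  1.52494685e+00,  1.16706280e-05,
        1.27540217e+00, -1.46015887e-01]), 'qd': array([-0.00192908, -0.00089703, -0.00126509,  0.00069755, -0.0003205 ,
       -0.00117764]), 'tau': array([ 1.65165195e-03, -4.34447193e+01, -2.46490449e+01, -2.20427642e-04,
        4.66409561e-03, -6.43936051e-07]), 'tool_pos': array([ 0.12314079, -0.50997447,  0.23068327]), 'tool_rot': array([[ 9.72096187e-01,  2.34582587e-01, -1.17230421e-04],
       [ 2.34582516e-01, -9.72095187e-01,  1.41103005e-03],
       [ 2.17043951e-04, -1.39915714e-03, -9.99998998e-01]]), 'ft_force': array([-0.16134534,  0.67966086,  0.68750751]), 'wrist_torque': array([-0.01966187, -0.03290213, -0.01775839]), 'finger_force': 0.0, 'opening': 0.085318856487145}
```

View pics/top0.png

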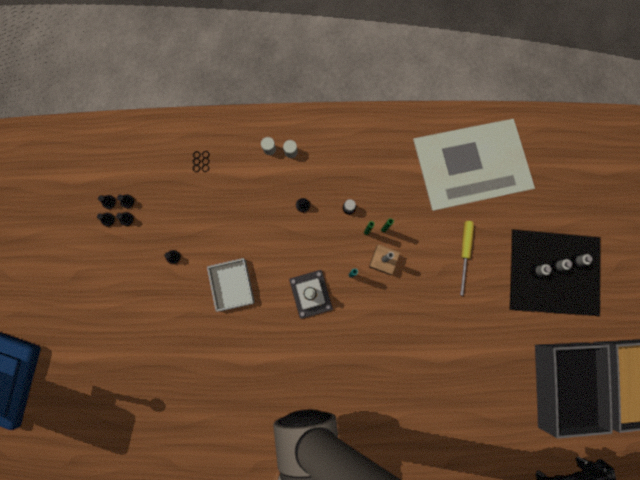

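View pics/side0.png

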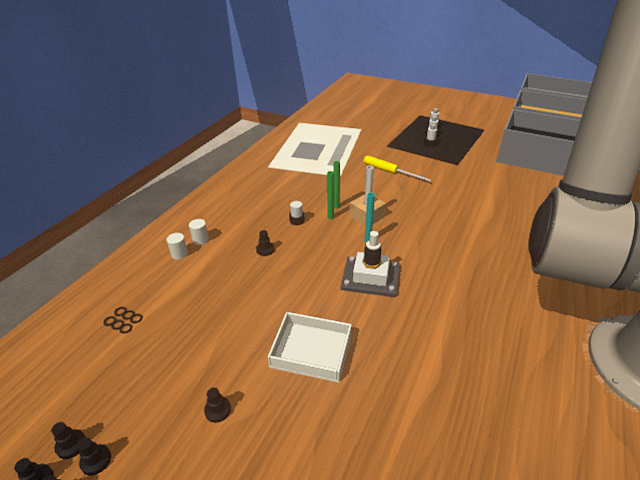

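The top view shows the valve block at (311,294) with the plug top at (310,292), the tray at (231,285), and the wood stand at (386,260) with the aluminium tube's top at (388,256).

Look-alikes for the tube:
- Aluminium at (388,256). This is the one I choose.
- Teal at (353,272).
- Two green at (369,228) and (387,225).

Look-alikes for the plug:
- White cylinders at (268,144) and (290,148).
- The white-topped coupling at (350,206).

The side view agrees: plug at (374,240), aluminium tube at (369,185), teal tube at (369,218).

Run:
```python
from h import *
t=cam("top"); s=cam("side")
save(t,"crop1.png",(200,190,500,340),2.5)
Wt=cloud(t); Ws=cloud(s)
np.set_printoptions(precision=4,suppress=True)
def top(W,cx,cy,r,zlo,zhi,name):
    m=(np.hypot(W[...,0]-cx,W[...,1]-cy)<r)&(W[...,2]>zlo)&(W[...,2]<zhi)
    P=W[m]
    if len(P)>3: print(name,len(P),"med",np.median(P,0),"min",P.min(0),"max",P.max(0))
    else: print(name,len(P))
for n,u,v in [("plug",310,292),("tray",231,285),("tubetop",388,256),("stand",378,260),("teal",353,272),("g1",369,228),("g2",387,225),("driver",467,240),("bushA",303,205),("coupl",350,206),("bushB",173,257)]:
    p=pt(t,u,v); print(n,p)
    if n in("plug","tubetop","teal","g1","g2"):
        for nm,W in(("top",Wt),("side",Ws)):
            m=(np.hypot(W[...,0]-p[0],W[...,1]-p[1])<.035); zt=np.nanpercentile(W[m][:,2],99.5)
            top(W,p[0],p[1],.035,max(zt-.02,.05),1,nm)
```

```text
plug [0.5086 0.0079 0.1182]
top 34 med [0.5062 0.0102 0.1176] min [0.4991 0.0031 0.1133] max [0.5135 0.0152 0.1209]
side 102 med [0.508  0.0164 0.1125] min [0.5013 0.0053 0.0987] max [0.5172 0.0214 0.1194]
tray [0.533  0.2221 0.0002]
tubetop [ 0.5901 -0.1786  0.1336]
top 29 med [ 0.5925 -0.1835  0.1336] min [ 0.585  -0.1907  0.1177] max [ 0.5995 -0.1772  0.1377]
side 75 med [ 0.5946 -0.1768  0.13  ] min [ 0.5874 -0.1913  0.1167] max [ 0.6037 -0.1721  0.1374]
stand [ 0.5894 -0.166   0.0466]
teal [ 0.5607 -0.1021  0.0316]
top 23 med [ 0.5542 -0.0977  0.124 ] min [ 0.5479 -0.1048  0.1111] max [ 0.5615 -0.091   0.1295]
side 84 med [ 0.5578 -0.0915  0.1197] min [ 0.5503 -0.1046  0.1062] max [ 0.5659 -0.0867  0.1276]
g1 [ 0.6632 -0.1389  0.1041]
top 32 med [ 0.6691 -0.1422  0.1227] min [ 0.6612 -0.1492  0.1076] max [ 0.6771 -0.1342  0.1295]
side 76 med [ 0.67   -0.1351  0.1184] min [ 0.6642 -0.1481  0.1059] max [ 0.6801 -0.1297  0.1285]
g2 [ 0.6703 -0.1838  0.102 ]
top 33 med [ 0.6754 -0.187   0.1225] min [ 0.6673 -0.1928  0.1097] max [ 0.6833 -0.1489  0.1295]
side 72 med [ 0.6765 -0.1814  0.1184] min [ 0.6702 -0.1943  0.1062] max [ 0.6856 -0.1764  0.1272]
driver [ 0.6405 -0.4078  0.025 ]
bushA [0.7389 0.0253 0.0384]
coupl [ 0.7319 -0.0976  0.0475]
bushB [0.6071 0.3716 0.0326]
```

View pics/crop1.png

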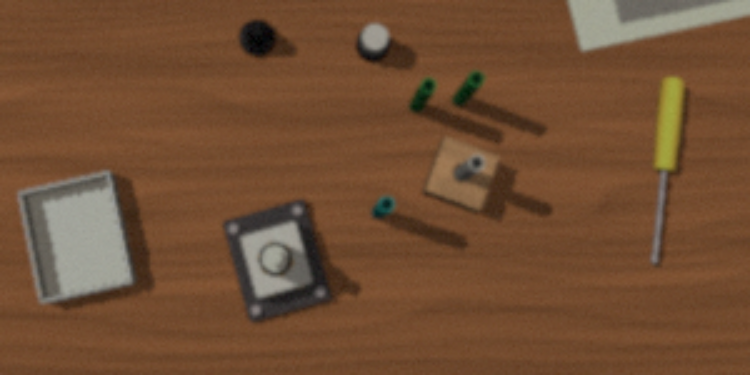

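The crop confirms the choice: the aluminium tube, with a grey top at crop (472,163), stands in the wooden stand, and the plug is on the block at crop (274,258). The measured heights match the text: plug top 0.118 and tube top 0.136. I'm moving above the plug.

Emit:
{"name": "play_rows", "arguments": {"commands": [[1, -0.8, -1, 0, 0, 0], [2, -1.7, -1, 0, 0, 0], [3, -2.5, -1, 0, 0, 0], [4, -3.3, -1, 0, 0, 0], [5, -4.2, -1, 0, 0, 0], [6, -5, -1, 0, 0, 0], [7, -5.8, -1, 0, 0, 0], [8, -6.7, -1, 0, 0, 0], [9, -7.5, -1, 0, 0, 0], [9.9, -8.3, -1, 0, 0, 0]], "claw": 0.4}}

```text
time_s: 1.2
tool_pos: [0.4148, -0.1164, 0.2811]
tool_rot: [[0.972, 0.235, 0.0], [0.235, -0.972, -0.0], [0.0, 0.001, -1.0]]
ft_force: [0.9, -1.0, -0.3]
opening: 0.0511
finger_force: 0.0
```

Emit:
{"name": "play_rows", "arguments": {"commands": [[0, 0, 0, 0, 0, 0], [0, 0, 0, 0, 0, 0], [0, 0, 0, 0, 0, 0]]}}

```text
time_s: 1.5
tool_pos: [0.4134, -0.119, 0.2808]
tool_rot: [[0.972, 0.234, -0.001], [0.234, -0.972, -0.0], [-0.001, 0.0, -1.0]]
ft_force: [-0.7, 0.1, -0.3]
opening: 0.0513
finger_force: 0.0
```

Emit:
{"name": "play_rows", "arguments": {"commands": [[0.8, -0.7, 0, 0, 0, 0], [1.6, -1.4, 0, 0, 0, 0], [2.4, -2.1, 0, 0, 0, 0], [2.4, -2.1, 0, 0, 0, 0], [2.4, -2.1, 0, 0, 0, 0], [2.4, -2.1, 0, 0, 0, 0]]}}

```text
time_s: 2.1
tool_pos: [0.5053, 0.01, 0.2808]
tool_rot: [[0.973, 0.233, -0.001], [0.233, -0.973, -0.001], [-0.001, 0.0, -1.0]]
ft_force: [0.4, 0.8, 0.1]
opening: 0.0513
finger_force: 0.0
```

Run:
```python
from h import *
np.set_printoptions(precision=4,suppress=True)
c=cam("wrist"); save(c,"w1.png"); print(c["eye"],c["attitude"],c["K"],c["k1"]); s=bot.sense(); print(s["tool_pos"],s["joints"])
```

```text
[0.5695 0.0257 0.4226] [[ 0.2323 -0.9392 -0.2528]
 [-0.9726 -0.2242 -0.061 ]
 [ 0.0006  0.26   -0.9656]] [[399.098    0.     317.407 ]
 [  0.     399.098  236.9768]
 [  0.       0.       1.    ]] -0.03410237084611122
[0.5052 0.0099 0.281 ] [-0.1317  0.2706  1.487  -0.0007  1.3843  1.205 ]
```

View pics/w1.png

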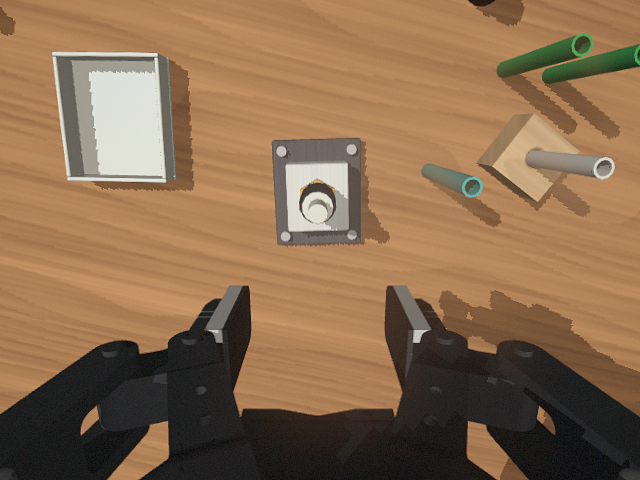

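The wrist view shows the plug top at (318,208), fitting below it, the tray rim corners at about (54,53), (163,54), (175,180) and (70,180), the aluminium tube's ring at (603,167) in the stand, and the teal tube at (473,186). I'm refining the plug, tube and tray positions.

```bash
cat > meas.py <<'E'
from h import *
np.set_printoptions(precision=4,suppress=True)
def circ(c,u,v,R,hlo,hhi,label):
    """fit end circle of an upright cylinder: cloud points in height band near pixel; blob centre ray on plane"""
    W=cloud(c); vv,uu=np.mgrid[0:480,0:640]
    m=(np.hypot(uu-u,vv-v)<R)&(W[...,2]>hlo)&(W[...,2]<hhi)
    if m.sum()<5: print(label,"none"); return
    z=np.median(W[m][:,2]); pts=np.argwhere(m)[:,::-1].astype(np.float32)
    (a,b),r=cv2.minEnclosingCircle(pts)
    lab=pt(c,a,b,z)
    print(label,"n",m.sum(),"z",z,"px",a,b,r,"mid",lab,"cloudmid",(W[m].min(0)+W[m].max(0))/2,"ext",np.ptp(W[m],axis=0))
E
python3 - <<'E'
from meas import *
c=cam("wrist"); s=cam("side"); t=cam("top")
circ(c,318,208,25,.112,.13,"plug w"); circ(t,310,292,14,.112,.13,"plug t")
circ(c,603,167,25,.1305,.15,"tube w"); circ(t,388,256,14,.1305,.15,"tube t")
circ(s,374,237,14,.113,.13,"plug s"); circ(s,369,168,14,.131,.15,"tube s")
# plug ray triangulation: top ring centre px in wrist and top cams
for P in [(54,53),(163,54),(175,180),(70,180)]: print("tray rim",pt(c,*P,z=.03),pt(c,*P))
for P in [(274,141),(361,139),(360,244),(278,245)]: print("plate",pt(c,*P,z=.012))
E
```

```text
plug w n 318 z 0.11609726507282547 px 317.1415100097656 212.367919921875 10.131539344787598 mid [0.5086 0.011  0.1161] cloudmid [0.5081 0.011  0.1151] ext [0.0157 0.0153 0.0058]
plug t none
tube w n 299 z 0.13366631327789325 px 601.6935424804688 167.3709716796875 12.977961540222168 mid [ 0.5931 -0.1824  0.1337] cloudmid [ 0.5931 -0.1833  0.1333] ext [0.0157 0.0169 0.0056]
tube t n 19 z 0.13622540740195377 px 390.3947448730469 254.8157958984375 3.2413172721862793 mid [ 0.5926 -0.1839  0.1362] cloudmid [ 0.5921 -0.1845  0.1345] ext [0.0144 0.013  0.0069]
plug s n 49 z 0.1173507886402434 px 373.2073059082031 233.5487823486328 4.096818447113037 mid [0.509  0.0142 0.1174] cloudmid [0.5096 0.0131 0.1165] ext [0.0156 0.0148 0.0068]
tube s n 35 z 0.13439615897731383 px 369.3571472167969 167.5 3.677114725112915 mid [ 0.5952 -0.1811  0.1344] cloudmid [ 0.595  -0.1823  0.1346] ext [0.0165 0.0172 0.0063]
tray rim [0.5818 0.2788 0.03  ] [0.5818 0.2793 0.0292]
tray rim [0.603  0.1789 0.03  ] [ 0.6057  0.1912 -0.0016]
tray rim [0.4908 0.1509 0.03  ] [ 0.4847  0.1606 -0.0005]
tray rim [0.4668 0.2538 0.03  ] [0.4661 0.2555 0.0271]
plate [0.5489 0.0651 0.012 ]
plate [ 0.5711 -0.0193  0.012 ]
plate [ 0.465  -0.0465  0.012 ]
plate [0.4436 0.0387 0.012 ]
```

Emit:
{"name": "play_rows", "arguments": {"commands": [[0.05, 0, 0.8, 0, 0, 0], [0.05, 0, 1.6, 0, 0, 0], [0.05, 0, 2.4, 0, 0, 0], [0.05, 0, 3.1, 0, 0, 0], [0.05, 0, 3.5, 0, 0, 0], [0.05, 0, 3.72, 0, 0, 0], [0.05, 0, 3.72, 0, 0, 0], [0.05, 0, 3.72, 0, 0, 0]]}}

```text
time_s: 3.1
tool_pos: [0.509, 0.0121, 0.0959]
tool_rot: [[0.972, 0.234, 0.002], [0.234, -0.972, -0.0], [0.002, 0.001, -1.0]]
ft_force: [-0.2, 0.4, -0.1]
opening: 0.0513
finger_force: 0.0
```

Emit:
{"name": "play_rows", "arguments": {"commands": [[0, 0, 0, 0, 0, 0], [0, 0, 0, 0, 0, 0], [0, 0, 0, 0, 0, 0], [0, 0, 0, 0, 0, 0], [0, 0, 0, 0, 0, 0], [0, 0, 0, 0, 0, 0], [0, 0, 0, 0, 0, 0], [0, 0, 0, 0, 0, 0]], "claw": 1}}

```text
time_s: 3.9
tool_pos: [0.5091, 0.0122, 0.096]
tool_rot: [[0.972, 0.235, 0.002], [0.235, -0.972, -0.001], [0.002, 0.001, -1.0]]
ft_force: [-0.2, -2.5, 6.1]
opening: 0.0136
finger_force: 58.5
```

Emit:
{"name": "play_rows", "arguments": {"commands": [[0, 0, -0.1, 0, 0, 0], [0, 0, -0.2, 0, 0, 0], [0, 0, -0.3, 0, 0, 0], [0, 0, -0.4, 0, 0, 0], [0, 0, -0.5, 0, 0, 0], [0, 0, -0.7, 0, 0, 0], [0, 0, -0.9, 0, 0, 0], [0, 0, -1.2, 0, 0, 0], [0, 0, -1.5, 0, 0, 0], [0, 0, -1.5, 0, 0, 0]]}}

```text
time_s: 4.9
tool_pos: [0.5096, 0.0124, 0.1724]
tool_rot: [[0.972, 0.235, 0.005], [0.235, -0.972, -0.001], [0.004, 0.002, -1.0]]
ft_force: [0.8, -0.9, -0.6]
opening: 0.0137
finger_force: 59.4
```

Run:
```python
from h import *
c=cam("side"); save(c,"s1.png",(300,100,460,300),3)
```

```text
(no output)
```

View pics/s1.png

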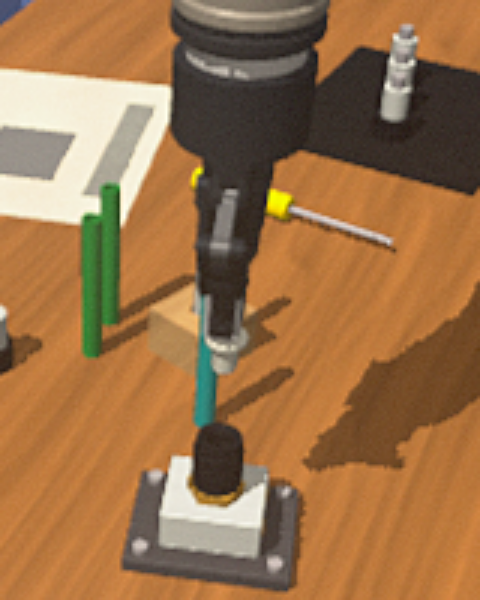

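The plug is out and held (crop (225,350)), and the fitting's mouth is open and empty at (218,435). Moving to the tray next.

Emit:
{"name": "play_rows", "arguments": {"commands": [[0.3, -0.7, 0, 0, 0, 0], [0.6, -1.5, 0, 0, 0, 0], [0.9, -2.3, 0, 0, 0, 0], [1.2, -3.1, 0, 0, 0, 0], [1.46, -3.82, 0, 0, 0, 0], [1.46, -3.82, 0.6, 0, 0, 0], [1.46, -3.82, 1.3, 0, 0, 0], [1.46, -3.82, 2, 0, 0, 0], [1.46, -3.82, 2.4, 0, 0, 0], [1.46, -3.82, 2.7, 0, 0, 0]]}}

```text
time_s: 5.95
tool_pos: [0.5331, 0.215, 0.0325]
tool_rot: [[0.972, 0.235, -0.004], [0.235, -0.972, -0.001], [-0.004, 0.0, -1.0]]
ft_force: [-3.7, -3.2, 52.7]
opening: 0.0139
finger_force: 68.7
```

Emit:
{"name": "play_rows", "arguments": {"commands": [[0, 0, 0, 0, 0, 0], [0, 0, 0, 0, 0, 0], [0, 0, 0, 0, 0, 0]]}}

```text
time_s: 6.25
tool_pos: [0.5345, 0.2153, 0.035]
tool_rot: [[0.972, 0.235, -0.0], [0.235, -0.972, -0.0], [-0.0, 0.0, -1.0]]
ft_force: [0.2, -0.4, 0.5]
opening: 0.0143
finger_force: 66.3
```

Emit:
{"name": "play_rows", "arguments": {"commands": [[0, 0, 0, 0, 0, 0], [0, 0, 0, 0, 0, 0], [0, 0, 0, 0, 0, 0], [0, 0, 0, 0, 0, 0], [0, 0, -0.4, 0, 0, 0], [0, 0, -1, 0, 0, 0], [0, 0, -1.8, 0, 0, 0], [0, 0, -2.6, 0, 0, 0], [0, 0, -3.4, 0, 0, 0], [0, 0, -4.2, 0, 0, 0]], "claw": 0.5}}

```text
time_s: 7.25
tool_pos: [0.5342, 0.2152, 0.2467]
tool_rot: [[0.972, 0.235, 0.0], [0.235, -0.972, -0.0], [0.0, 0.0, -1.0]]
ft_force: [0.3, -0.4, -0.9]
opening: 0.0424
finger_force: 0.0
```

Emit:
{"name": "play_rows", "arguments": {"commands": [[0, 0, -0.8, 0, 0, 0], [0, 0, -0.8, 0, 0, 0], [0, 0, -0.8, 0, 0, 0]]}}

```text
time_s: 7.55
tool_pos: [0.5347, 0.2153, 0.2857]
tool_rot: [[0.972, 0.235, 0.002], [0.235, -0.972, 0.0], [0.002, 0.0, -1.0]]
ft_force: [-0.8, -0.1, -0.6]
opening: 0.0427
finger_force: 0.0
```

Run:
```python
from meas import *
c=cam("wrist"); save(c,"w2.png"); print(bot.sense()["tool_pos"])
```

```text
[0.5341 0.2152 0.2843]
```

View pics/w2.png

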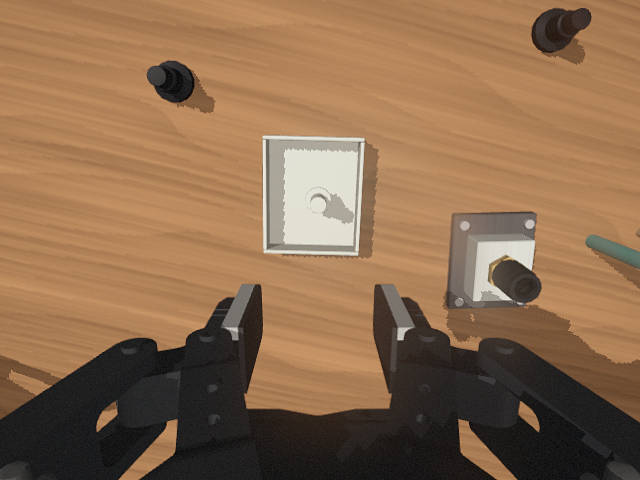

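The plug stands free in the tray at (318,200), and the open mouth shows at (521,286). Next is a view from above the fitting to measure the mouth, then on to the tube.

Emit:
{"name": "play_rows", "arguments": {"commands": [[-0.3, 0.8, 0, 0, 0, 0], [-0.6, 1.6, 0, 0, 0, 0], [-0.9, 2.4, 0, 0, 0, 0], [-1.2, 3.2, 0, 0, 0, 0], [-1.47, 3.87, 0, 0, 0, 0], [-1.47, 3.87, 0, 0, 0, 0], [-1.47, 3.87, 0, 0, 0, 0], [-1.47, 3.87, 0, 0, 0, 0]]}}

```text
time_s: 8.4
tool_pos: [0.5083, 0.0108, 0.284]
tool_rot: [[0.972, 0.235, -0.002], [0.235, -0.972, 0.001], [-0.002, -0.001, -1.0]]
ft_force: [-0.5, 0.6, 0.6]
opening: 0.0427
finger_force: 0.0
```

Run:
```python
from meas import *
c=cam("wrist"); save(c,"w3.png",(270,160,370,260),6); print(bot.sense()["tool_pos"])
W=cloud(c); m=(W[...,2]>.082)&(W[...,2]<.095)&(np.hypot(W[...,0]-.508,W[...,1]-.0105)<.03)
pts=np.argwhere(m)[:,::-1].astype(np.float32); print(len(pts),np.median(W[m],0),(W[m].min(0)+W[m].max(0))/2,np.ptp(W[m],axis=0))
(a,b),r=cv2.minEnclosingCircle(pts); print(a,b,r,pt(c,a,b,.087))
c2=cam("wrist");circ(c2,603,167,30,.1305,.15,"tube w")
```

```text
[0.5084 0.011  0.2842]
640 [0.5078 0.011  0.0858] [0.5081 0.011  0.0852] [0.0294 0.0296 0.0065]
317.5639953613281 208.17999267578125 17.251150131225586 [0.5087 0.0111 0.087 ]
tube w n 273 z 0.1337422084374003 px 598.0 172.0 13.000100135803223 mid [ 0.5933 -0.1816  0.1337] cloudmid [ 0.5933 -0.1826  0.1333] ext [0.015  0.0172 0.0055]
```

View pics/w3.png

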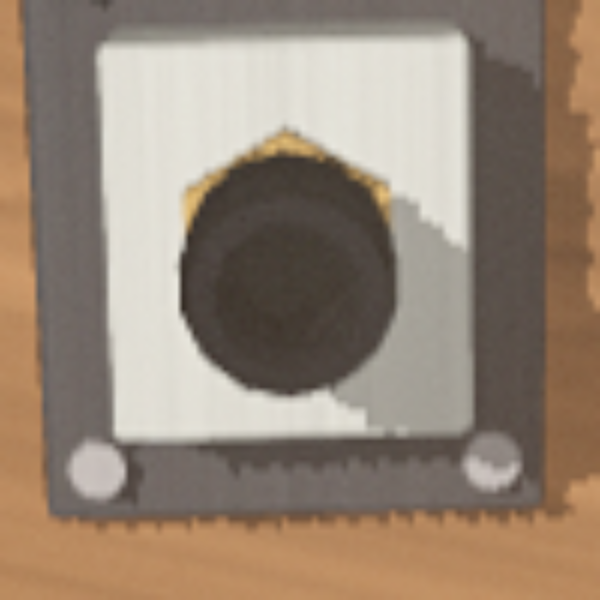

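Emit:
{"name": "play_rows", "arguments": {"commands": [[0.1, 0.8, 0, 0, 0, 0], [0.3, 1.6, 0, 0, 0, 0], [0.5, 2.4, 0, 0, 0, 0], [0.7, 3.3, 0, 0, 0, 0], [0.74, 4.14, 0, 0, 0, 0], [0.74, 4.14, 0, 0, 0, 0], [0.74, 4.14, 0, 0, 0, 0], [0.74, 4.14, 0, 0, 0, 0]]}}

```text
time_s: 9.3
tool_pos: [0.593, -0.181, 0.2848]
tool_rot: [[0.972, 0.236, -0.0], [0.236, -0.972, 0.001], [-0.0, -0.001, -1.0]]
ft_force: [0.6, 0.7, -0.0]
opening: 0.0426
finger_force: 0.0
```

Run:
```python
from meas import *
c=cam("wrist"); print(bot.sense()["tool_pos"])
W=cloud(c); m=(W[...,2]>.1305)&(np.hypot(W[...,0]-.593,W[...,1]+.183)<.03)&(W[...,2]<.15)
pts=np.argwhere(m)[:,::-1].astype(np.float32); print(len(pts),np.median(W[m],0),(W[m].min(0)+W[m].max(0))/2,np.ptp(W[m],axis=0))
(a,b),r=cv2.minEnclosingCircle(pts); print(a,b,r,pt(c,a,b,.135))
```

```text
[ 0.593  -0.1808  0.2852]
185 [ 0.5939 -0.1832  0.1339] [ 0.5937 -0.1831  0.1333] [0.0157 0.0154 0.0055]
321.0 220.2857208251953 10.71437931060791 [ 0.5942 -0.1832  0.135 ]
```

The crop shows the dark open mouth at crop (285,285), centred on the block. Its measured centre is (0.508, 0.011, 0.086). The tube top is at (0.5935, -0.183, 0.134), so I'm descending on the tube.

Emit:
{"name": "play_rows", "arguments": {"commands": [[0, 0.04, 0.7, 0, 0, 0], [0, 0.04, 1.4, 0, 0, 0], [0, 0.04, 2.1, 0, 0, 0], [0, 0.04, 2.8, 0, 0, 0], [0, 0.04, 3.4, 0, 0, 0], [0, 0.04, 3.8, 0, 0, 0], [0, 0.04, 4.06, 0, 0, 0], [0, 0.04, 4.06, 0, 0, 0], [0, 0.04, 4.06, 0, 0, 0]]}}

```text
time_s: 10.25
tool_pos: [0.5941, -0.1842, 0.0831]
tool_rot: [[0.972, 0.235, 0.001], [0.235, -0.972, -0.001], [0.001, 0.001, -1.0]]
ft_force: [0.1, -0.3, 1.4]
opening: 0.0426
finger_force: 0.0
```

Emit:
{"name": "play_rows", "arguments": {"commands": [[0, 0, 0, 0, 0, 0], [0, 0, 0, 0, 0, 0], [0, 0, 0, 0, 0, 0], [0, 0, 0, 0, 0, 0], [0, 0, 0, 0, 0, 0], [0, 0, 0, 0, 0, 0], [0, 0, 0, 0, 0, 0]], "claw": 1}}

```text
time_s: 10.95
tool_pos: [0.5942, -0.1847, 0.0834]
tool_rot: [[0.972, 0.235, 0.002], [0.235, -0.972, -0.001], [0.002, 0.001, -1.0]]
ft_force: [-1.3, 1.7, 6.4]
opening: 0.0147
finger_force: 58.3
```

Emit:
{"name": "play_rows", "arguments": {"commands": [[0, 0, -0.2, 0, 0, 0], [0, 0, -0.4, 0, 0, 0], [0, 0, -0.7, 0, 0, 0], [0, 0, -1, 0, 0, 0], [0, 0, -1.4, 0, 0, 0], [0, 0, -1.8, 0, 0, 0], [0, 0, -2.3, 0, 0, 0], [0, 0, -2.8, 0, 0, 0], [0, 0, -2.8, 0, 0, 0], [0, 0, -2.8, 0, 0, 0]]}}

```text
time_s: 11.95
tool_pos: [0.5934, -0.1847, 0.2225]
tool_rot: [[0.972, 0.235, 0.001], [0.235, -0.972, -0.001], [0.001, 0.001, -1.0]]
ft_force: [-0.4, 0.3, -1.4]
opening: 0.0146
finger_force: 58.4
```

The tube is gripped and lifted. I'm raising it a bit more before crossing over the teal tube, then going to the mouth.

Emit:
{"name": "play_rows", "arguments": {"commands": [[0, 0, -0.7, 0, 0, 0], [-0.1, -0.6, -0.8, 0, 0, 0], [-0.2, -1.3, -0.8, 0, 0, 0], [-0.4, -2, -0.8, 0, 0, 0], [-0.5, -2.7, -0.8, 0, 0, 0], [-0.6, -3.4, -0.8, 0, 0, 0], [-0.73, -4.2, -0.8, 0, 0, 0], [-0.73, -4.2, -0.2, 0, 0, 0], [-0.73, -4.2, 0.4, 0, 0, 0], [-0.73, -4.2, 0.8, 0, 0, 0]]}}

```text
time_s: 12.95
tool_pos: [0.5069, 0.0116, 0.179]
tool_rot: [[0.972, 0.235, -0.004], [0.235, -0.972, 0.0], [-0.004, -0.001, -1.0]]
ft_force: [-0.3, 0.2, -0.7]
opening: 0.0146
finger_force: 58.7
```

Emit:
{"name": "play_rows", "arguments": {"commands": [[0, 0, 0, 0, 0, 0], [0, 0, 0, 0, 0, 0], [0, 0, 0, 0, 0, 0], [0, 0, 0, 0, 0, 0], [0, 0, 0, 0, 0, 0]]}}

```text
time_s: 13.45
tool_pos: [0.5091, 0.0109, 0.1827]
tool_rot: [[0.972, 0.234, 0.002], [0.234, -0.972, -0.0], [0.001, 0.001, -1.0]]
ft_force: [0.9, -0.3, 0.1]
opening: 0.0147
finger_force: 58.7
```

Run:
```python
from meas import *
c=cam("side"); save(c,"s2.png",(320,130,440,290),4); 
print(bot.sense()["tool_pos"],bot.sense()["ft_force"])
for n in("side","wrist"):
    W=cloud(cam(n)); 
    for lo,hi in((.105,.112),(.112,.118),(.118,.124),(.124,.13),(.155,.165),(.165,.175),(.175,.183)):
        m=(W[...,2]>lo)&(W[...,2]<hi)&(np.hypot(W[...,0]-.508,W[...,1]-.011)<.016)
        if m.sum(): print(n,lo,m.sum(),W[m].mean(0),W[m].min(0),W[m].max(0))
```

```text
[0.509  0.0109 0.1826] [ 0.034  -0.4814 -1.0391]
side 0.105 3 [0.508  0.0169 0.1113] [0.5049 0.0145 0.1107] [0.5112 0.0191 0.1119]
side 0.112 21 [0.5083 0.0163 0.1153] [0.5025 0.0102 0.1125] [0.5171 0.0203 0.1178]
side 0.118 23 [0.5092 0.0175 0.1212] [0.5029 0.0111 0.1184] [0.5176 0.0205 0.124 ]
side 0.124 22 [0.5087 0.0181 0.1272] [0.5028 0.0127 0.1242] [0.5176 0.0206 0.1297]
side 0.155 39 [0.5087 0.0175 0.1598] [0.5021 0.0135 0.155 ] [0.5175 0.0221 0.1647]
side 0.165 40 [0.5083 0.0172 0.1701] [0.5023 0.0106 0.165 ] [0.5162 0.0212 0.1747]
side 0.175 12 [0.5083 0.0186 0.1775] [0.5023 0.0132 0.1759] [0.5156 0.0243 0.1829]
wrist 0.105 24 [0.5145 0.0125 0.1109] [0.5084 0.0046 0.1095] [0.5164 0.0192 0.1118]
wrist 0.112 87 [0.5146 0.013  0.1152] [0.5067 0.0038 0.1122] [0.5165 0.0192 0.118 ]
wrist 0.118 86 [0.5144 0.0129 0.1212] [0.5076 0.0041 0.118 ] [0.5166 0.0192 0.124 ]
wrist 0.124 93 [0.5145 0.0129 0.1272] [0.5082 0.0038 0.1241] [0.5165 0.0192 0.1299]
wrist 0.155 262 [0.5146 0.0126 0.1601] [0.5065 0.0034 0.155 ] [0.5166 0.019  0.165 ]
wrist 0.165 304 [0.5146 0.0126 0.1701] [0.5078 0.0035 0.165 ] [0.5168 0.019  0.175 ]
wrist 0.175 279 [0.5149 0.0125 0.1791] [0.5094 0.0041 0.175 ] [0.5167 0.0189 0.183 ]
```

View pics/s2.png

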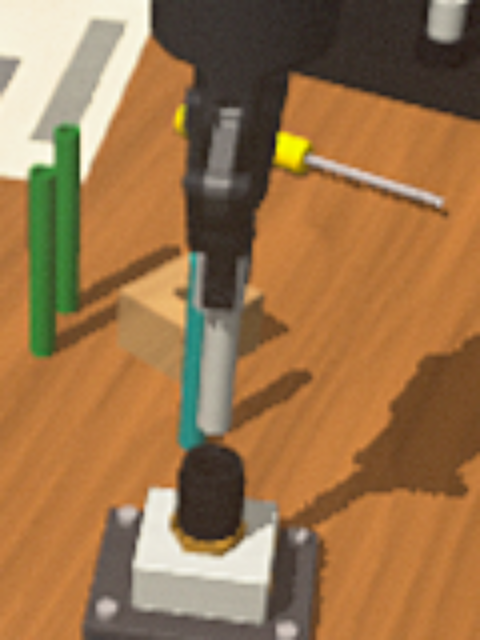

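The tube hangs upright above the mouth: in the crop the lower end is at (214,430) and the fitting top at (212,455). It is aligned to about 0.5 mm, so I'm descending gently to the seal.

Emit:
{"name": "play_rows", "arguments": {"commands": [[0, 0, 0.15, 0, 0, 0], [0, 0, 0.3, 0, 0, 0], [0, 0, 0.4, 0, 0, 0], [0, 0, 0.46, 0, 0, 0], [0, 0, 0.5, 0, 0, 0], [0, 0, 0.54, 0, 0, 0], [0, 0, 0.58, 0, 0, 0], [0, 0, 0.62, 0, 0, 0], [0, 0, 0.62, 0, 0, 0]]}}

```text
time_s: 14.5
tool_pos: [0.5086, 0.011, 0.1507]
tool_rot: [[0.972, 0.235, -0.0], [0.235, -0.972, -0.0], [-0.0, -0.0, -1.0]]
ft_force: [-0.1, -0.6, -1.2]
opening: 0.0147
finger_force: 58.6
```

Emit:
{"name": "play_rows", "arguments": {"commands": [[0, 0, 0.02, 0, 0, 0], [0, 0, 0.04, 0, 0, 0], [0, 0, 0.06, 0, 0, 0], [0, 0, 0.06, 0, 0, 0]]}}

```text
time_s: 14.9
tool_pos: [0.5088, 0.0109, 0.148]
tool_rot: [[0.972, 0.235, 0.0], [0.235, -0.972, -0.0], [0.0, 0.0, -1.0]]
ft_force: [-1.2, -1.5, 1.4]
opening: 0.0144
finger_force: 58.7
```

Emit:
{"name": "play_rows", "arguments": {"commands": [[0, 0, 0.02, 0, 0, 0], [0, 0, 0.04, 0, 0, 0], [0, 0, 0.06, 0, 0, 0], [0, 0, 0.06, 0, 0, 0]]}}

```text
time_s: 15.3
tool_pos: [0.5091, 0.0109, 0.1455]
tool_rot: [[0.972, 0.235, 0.001], [0.235, -0.972, -0.0], [0.001, 0.001, -1.0]]
ft_force: [-1.3, -1.0, 3.9]
opening: 0.0146
finger_force: 59.0
```

Emit:
{"name": "play_rows", "arguments": {"commands": [[0, 0, 0.02, 0, 0, 0], [0, 0, 0.04, 0, 0, 0], [0, 0, 0.06, 0, 0, 0], [0, 0, 0.06, 0, 0, 0]]}}

```text
time_s: 15.7
tool_pos: [0.5089, 0.011, 0.1419]
tool_rot: [[0.972, 0.235, 0.0], [0.235, -0.972, -0.0], [0.0, 0.0, -1.0]]
ft_force: [-0.6, -0.7, 2.5]
opening: 0.0145
finger_force: 58.8
```

Emit:
{"name": "play_rows", "arguments": {"commands": [[0, 0, 0.02, 0, 0, 0], [0, 0, 0.04, 0, 0, 0], [0, 0, 0.06, 0, 0, 0], [0, 0, 0.06, 0, 0, 0]]}}

```text
time_s: 16.1
tool_pos: [0.5087, 0.011, 0.1386]
tool_rot: [[0.972, 0.235, -0.0], [0.235, -0.972, -0.0], [-0.0, -0.0, -1.0]]
ft_force: [-0.1, -1.1, 1.7]
opening: 0.0145
finger_force: 58.7
```

Emit:
{"name": "play_rows", "arguments": {"commands": [[0, 0, 0.02, 0, 0, 0], [0, 0, 0.04, 0, 0, 0], [0, 0, 0.06, 0, 0, 0], [0, 0, 0.06, 0, 0, 0]]}}

```text
time_s: 16.5
tool_pos: [0.5087, 0.011, 0.1356]
tool_rot: [[0.972, 0.235, -0.0], [0.235, -0.972, -0.0], [-0.0, 0.0, -1.0]]
ft_force: [0.2, -0.8, 1.5]
opening: 0.0144
finger_force: 58.8
```

Emit:
{"name": "play_rows", "arguments": {"commands": [[0, 0, 0.02, 0, 0, 0], [0, 0, 0.02, 0, 0, 0], [0, 0, 0.02, 0, 0, 0]]}}

```text
time_s: 16.8
tool_pos: [0.5087, 0.011, 0.1347]
tool_rot: [[0.972, 0.235, -0.0], [0.235, -0.972, -0.0], [-0.0, 0.0, -1.0]]
ft_force: [1.3, -0.4, 0.5]
opening: 0.0145
finger_force: 58.7
```

Run:
```python
from meas import *
f=[]
for i in range(6): cam("side"); s=bot.sense(); f.append(s["ft_force"])
print(np.array(f),s["tool_pos"])
W=cloud(cam("wrist")); m=(W[...,2]>.15)&(W[...,2]<.25)&(np.hypot(W[...,0]-.51,W[...,1]-.011)<.012); print(np.percentile(W[m][:,2],[50,90,99,100]))
```

```text
[[-0.6309 -0.4581  0.7977]
 [ 0.7406 -1.3628  1.4884]
 [ 0.1841 -0.5708 -0.0063]
 [-0.1457  0.1346  0.8105]
 [ 0.9899 -1.3331  0.2447]
 [ 0.2725 -1.7644 -0.9846]] [0.5086 0.011  0.1347]
[0.1853 0.222  0.2249 0.226 ]
```

Emit:
{"name": "play_rows", "arguments": {"commands": [[0, 0, 0.02, 0, 0, 0], [0, 0, 0.02, 0, 0, 0]]}}

```text
time_s: 17.35
tool_pos: [0.5087, 0.011, 0.134]
tool_rot: [[0.972, 0.235, 0.0], [0.235, -0.972, -0.0], [0.0, 0.0, -1.0]]
ft_force: [0.4, -0.9, 2.2]
opening: 0.0146
finger_force: 58.8
```

Emit:
{"name": "play_rows", "arguments": {"commands": [[0, 0, 0.02, 0, 0, 0], [0, 0, 0.02, 0, 0, 0]]}}

```text
time_s: 17.55
tool_pos: [0.5087, 0.011, 0.133]
tool_rot: [[0.972, 0.235, 0.0], [0.235, -0.972, -0.0], [0.0, 0.0, -1.0]]
ft_force: [0.3, -0.9, 2.9]
opening: 0.0144
finger_force: 58.8
```

Emit:
{"name": "play_rows", "arguments": {"commands": [[0, 0, 0.02, 0, 0, 0], [0, 0, 0.02, 0, 0, 0]]}}

```text
time_s: 17.75
tool_pos: [0.5089, 0.011, 0.1323]
tool_rot: [[0.972, 0.235, 0.001], [0.235, -0.972, -0.0], [0.001, 0.0, -1.0]]
ft_force: [-1.1, -0.3, 5.8]
opening: 0.0147
finger_force: 59.3
```

Emit:
{"name": "play_rows", "arguments": {"commands": [[0, 0, 0.02, 0, 0, 0], [0, 0, 0.02, 0, 0, 0]]}}

```text
time_s: 17.95
tool_pos: [0.5091, 0.011, 0.132]
tool_rot: [[0.972, 0.235, 0.001], [0.235, -0.972, -0.0], [0.001, 0.0, -1.0]]
ft_force: [-2.2, -0.6, 10.6]
opening: 0.0146
finger_force: 60.0
```

The force is rising steeply at about 28 mm depth, which is in the stop's range. I'm adding a little more and holding.

Emit:
{"name": "play_rows", "arguments": {"commands": [[0, 0, 0.01, 0, 0, 0], [0, 0, 0.01, 0, 0, 0], [0, 0, 0.01, 0, 0, 0]]}}

```text
time_s: 18.25
tool_pos: [0.5092, 0.0111, 0.1319]
tool_rot: [[0.972, 0.235, 0.002], [0.235, -0.972, -0.0], [0.002, 0.001, -1.0]]
ft_force: [-3.6, 0.4, 14.3]
opening: 0.0143
finger_force: 60.3
```

Emit:
{"name": "play_rows", "arguments": {"commands": [[0, 0, 0.01, 0, 0, 0], [0, 0, 0.01, 0, 0, 0], [0, 0, 0.01, 0, 0, 0]]}}

```text
time_s: 18.55
tool_pos: [0.5093, 0.0111, 0.1317]
tool_rot: [[0.972, 0.235, 0.002], [0.235, -0.972, -0.0], [0.002, 0.001, -1.0]]
ft_force: [-4.1, 0.0, 16.9]
opening: 0.0147
finger_force: 60.4
```

Run:
```python
from meas import *
f=[]
for i in range(4): c=cam("wrist"); s=bot.sense(); f.append(s["ft_force"])
print(np.array(f),s["tool_pos"])
t=s["tool_pos"]; x=s["tool_rot"][:,0]
W=cloud(c); 
for lo in np.arange(.150,.215,.005):
    m=(W[...,2]>lo)&(W[...,2]<lo+.005)&(np.hypot(W[...,0]-t[0],W[...,1]-t[1])<.0095)
    print(round(lo,3),m.sum(),W[m].mean(0) if m.sum() else "")
save(c,"w4.png",(160,200,480,440),2)
```

```text
[[-4.0703 -0.62   16.8892]
 [-3.1469 -0.4153 17.2864]
 [-3.8148 -0.284  16.5335]
 [-2.9987  0.054  16.5152]] [0.5093 0.0111 0.1317]
0.15 297 [0.5151 0.0127 0.1526]
0.155 320 [0.515  0.0128 0.1575]
0.16 375 [0.5148 0.0126 0.1625]
0.165 827 [0.5111 0.0116 0.1678]
0.17 904 [0.5102 0.0113 0.1726]
0.175 1106 [0.5099 0.011  0.1775]
0.18 1578 [0.5095 0.0112 0.1821]
0.185 0 
0.19 8 [0.5119 0.012  0.1933]
0.195 0 
0.2 0 
0.205 3 [0.5181 0.0136 0.2051]
0.21 0
```

View pics/w4.png

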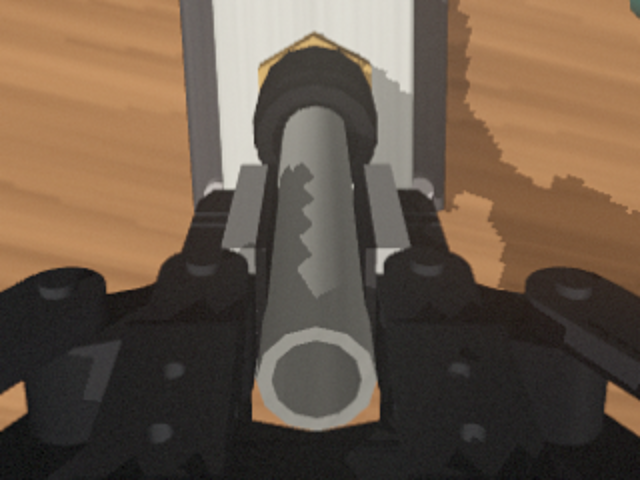

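The tube's top is at z≈0.183 (ring at crop (316,378)), so its lower end is about 28.5 mm down with no slip. The wrist reads a steady 17 N with the seal drag included, so the tube is home. Letting go and rising.

Emit:
{"name": "play_rows", "arguments": {"commands": [[0, 0, 0, 0, 0, 0], [0, 0, 0, 0, 0, 0], [0, 0, 0, 0, 0, 0], [0, 0, 0, 0, 0, 0], [0, 0, 0, 0, 0, 0], [0, 0, 0, 0, 0, 0]], "claw": 0.4}}

```text
time_s: 19.35
tool_pos: [0.5087, 0.011, 0.1297]
tool_rot: [[0.972, 0.235, -0.0], [0.235, -0.972, -0.0], [-0.0, -0.0, -1.0]]
ft_force: [-0.5, 0.2, -0.6]
opening: 0.0513
finger_force: 0.0
```

Emit:
{"name": "play_rows", "arguments": {"commands": [[0, 0, -0.3, 0, 0, 0], [0, 0, -0.8, 0, 0, 0], [0, 0, -1.4, 0, 0, 0], [0, 0, -2, 0, 0, 0], [0, 0, -2.6, 0, 0, 0], [0, 0, -3, 0, 0, 0], [0, 0, -3, 0, 0, 0], [0, 0, -3, 0, 0, 0]]}}

```text
time_s: 20.15
tool_pos: [0.5085, 0.0111, 0.2795]
tool_rot: [[0.972, 0.235, -0.0], [0.235, -0.972, -0.0], [-0.0, -0.0, -1.0]]
ft_force: [0.1, 0.4, -2.0]
opening: 0.0515
finger_force: 0.0
```

Run:
```python
from meas import *
print(bot.sense()["tool_pos"],bot.sense()["ft_force"])
for n in("side","wrist"):
    W=cloud(cam(n)); 
    for lo,hi in((.095,.105),(.125,.135),(.16,.17),(.176,.2)):
        m=(W[...,2]>lo)&(W[...,2]<hi)&(np.hypot(W[...,0]-.508,W[...,1]-.011)<.016)
        if m.sum(): print(n,lo,m.sum(),W[m].mean(0),W[m].min(0),W[m].max(0))
c=cam("side"); save(c,"s3.png",(240,130,480,390),2.3)
```

```text
[0.5085 0.0111 0.2795] [ 0.0974  0.4183 -1.9705]
side 0.095 36 [0.5078 0.0167 0.1002] [0.5023 0.0086 0.0954] [0.5159 0.0205 0.1046]
side 0.125 43 [0.5079 0.0159 0.1299] [0.5019 0.0082 0.1251] [0.5165 0.0202 0.135 ]
side 0.16 44 [0.5086 0.0153 0.1651] [0.5021 0.0101 0.1601] [0.518  0.0188 0.1696]
side 0.176 70 [0.5092 0.0113 0.1822] [0.5021 0.001  0.1762] [0.5179 0.0193 0.1865]
wrist 0.095 45 [0.5141 0.013  0.1001] [0.5079 0.0032 0.095 ] [0.5163 0.0185 0.1047]
wrist 0.125 58 [0.5142 0.0121 0.1299] [0.508  0.0034 0.1252] [0.5162 0.0178 0.1348]
wrist 0.16 146 [0.5094 0.0097 0.1651] [0.502  0.002  0.1601] [0.5162 0.017  0.17  ]
wrist 0.176 343 [0.5086 0.0091 0.1821] [0.5006 0.0011 0.176 ] [0.5165 0.0167 0.1854]
```

View pics/s3.png

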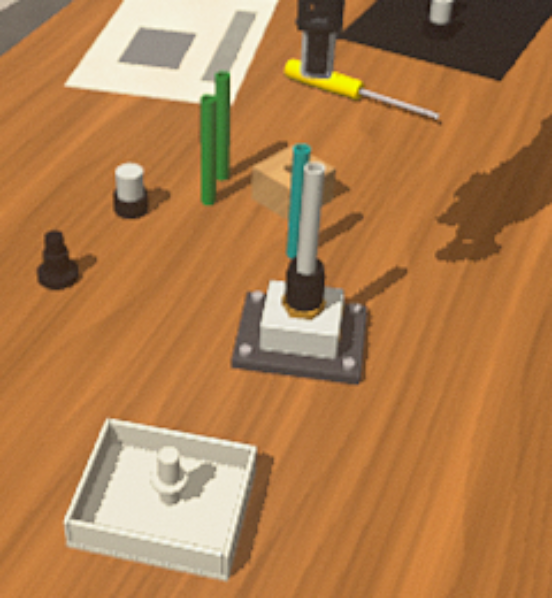

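The tube stands in the fitting (crop (305,220)) with a tilt of about 0.025 rad and its top height unchanged. The plug is in the tray at (168,475), and the bystanders in view haven't moved. Handing in.

```bash
python3 -c "
from plant import bot
print(bot.sign_off())"
```

```text
the job is handed in; nothing more can be done
None
```

I handed the job in: the plug is in the parts tray, and the aluminium tube is in the fitting, pressed onto the stop about 28.5 mm down and released. `sign_off()` gave no verdict.

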